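# Clamp the wide scraper in the bench vise

## Task

Take the scraper with the wide plain blade out of the tool rack and slide it, blade down and handle up, fully home into the slot of the small bench vise. Let go of it, then turn the vise's crank clockwise (seen from the crank end) until the jaw holds the blade firmly and upright, so that its handle screws can be tightened later. Leave the other two tools in the rack and the bottle, phone frame and battery where they are.

Things in the scene. Friction and masses are not known exactly. Their poses are not given: they have to be found in the camera images.
- scraper: Flat tool to be clamped, standing handle up in any one of the rack's slots. Plain steel blade 44 mm wide (own y), 5 mm thick (own x), from z=0 to 60; blue handle 24 mm wide (y), 14 mm thick (x), from z=60 to 130 mm, with two small screws. Same both ways round. Origin: middle of the blade's lower edge; own z runs up to the handle. About 140 g.
- spudger: Bystander in the rack: same handle and length as the scraper, but its blade is only 18 mm wide. Origin and axes as for the scraper.
- fork: Bystander in the rack: same handle and length, its blade is 26 mm wide and split into two 9 mm prongs. Origin and axes as for the scraper.
- rack: Black plastic block fixed to the bench, 76 (own x) x 200 (own y) x 35 mm high, origin under its centre. Three like slots at own y = -65, 0, +65 mm, each 49 mm long (along x), 8 mm wide, 25 mm deep (floor 10 mm above the bench). The tools' width lies along the rack's x, their thickness along its y. Place, turn and side of the bench vary.
- vise: Small grey vise fixed to the bench; origin on the bench under its slot. Own x points from the crank (roughly on the robot's side) across the slot to the fixed jaw; own y runs along the slot. Deck 52 mm high; jaws from 52 to 80 mm, 66 mm long (y). Fixed jaw face at x=+4 mm. Nut block at x=-53 to -65 mm, 80 mm high. Base plate 150 x 90 mm. Place, turn and side of the bench vary.
- vise_slot (a point): Centre of the floor of the vise's slot, 30 mm above the bench, axes as the vise. The slot is 8 mm wide (x from -4 to +4 mm), 50 mm long (along y), 22 mm deep below the deck; the far wall is in one plane with the fixed jaw's face.
- jaw: Sliding steel jaw of the vise, 22 mm thick; origin at the centre of its clamping face, 66 mm above the bench; axes as the vise. It slides along the vise's x from -10 mm (fully open) to +2 mm; at about -1 mm it presses the 5 mm blade against the fixed jaw. It starts open, clear of the slot.
- crank (a joint): Angle of the crank, rad. 0 = arm straight up, jaw fully open; grows clockwise seen from the crank end (looking along the vise's +x), range 0 to 7.5; one turn moves the jaw 10 mm. The jaw meets the blade at about 5.7 rad; turn on until it clearly resists. It stays where it is left and turns with about 2 N at the grip. Starts anywhere from 0 to 3.4.
- crank_axis (a point): Fixed point on the crank's axis (parallel to the vise's x, 64 mm above the bench), at 105 mm on the -x side of the slot: centre of the circle of radius 32 mm, in the vise's y-z plane, in which crank_grip travels.
- crank_grip (a point): Middle of the crank's black round grip: a freely turning level sleeve, 14 mm thick, 44 mm long along the vise's x; its inner end is 4 mm from the flat crank arm. At crank angle a it lies at y = -32 sin a, z = 64 + 32 cos a mm in the vise's frame.
- bottle: Bystander: closed round white bottle, 48 mm across, 130 mm high, standing between rack and vise; origin under its centre.
- phone: Bystander: opened phone frame lying flat beyond the work, 72 x 146 x 8 mm; origin under its centre.
- battery: Bystander: flat yellow battery 55 x 80 x 6 mm lying on the robot's side; origin under its centre.
Not all that is in view belongs to the job. Leave any black or orange look-alike of the scraper alone. Of the things that look like the vise, the smaller one is meant.

How it is judged:
By the outcome, as a careful person would: the job done as asked, in the order asked, and still so for the second after the job is handed in, with the robot touching nothing.
It also fails if it takes over 64 s, if anything falls off the work surface, if the arm or the gripper's body presses on something with over 40 N, if the wrist force passes 120 N, or if a joint passes its speed limit or range.

## Robot

A 6-joint arm with a two-finger parallel gripper is mounted at the origin on the work surface. World frame = base frame: x ahead of the robot, y to its left, z up, the work surface at z = 0. Lengths are in m, angles in rad, forces in N, time in s.
With the tool pointing down it reaches from about 0.15 to 0.775 m from the base axis. Payload 6.1 kg.
Tool frame: the origin (TCP) lies at the very end of the fingers, on their centre line; the grasp point (between the pads) lies 19 mm behind it (bot.hold_point_z is the distance from the TCP to the grasp point, in m); z points along the fingers, y is the line along which they close (so a half turn about z gives the same grasp; the last joint's range is limited). The gripper opens to 85 mm and grips with 20 to 120 N. Pads are 22 mm wide; open, the fingers measure 114 mm over their backs; the gripper's body (76 mm by 85 mm) begins 54 mm behind the grasp point. The pads swing forward as they close: fully open they stand 13 mm farther back than shut.
Start: joints at [1.181, 0.126, -0.04, 1.405, 0, 1.571], TCP at [0.199, 0.486, 0.231] pointing down, gripper open.
Joint ranges: [-2.72, 2.72], [-0.95, 1.95], [-1.27, 1.35], [-1.78, 2.02], [-1.46, 1.47], [-3.14, 3.14]. Speed limits (rad/s): [2.39, 2.39, 3.01, 3.14, 3.14, 3.14].

## Interface

Orientations are given as a rotation vector (axis times angle).
In Python, from station import bot, optics, close_job gives the robot as it stands.
- The arm moves only by the tool send_rows, never from a script. Its arguments are lists of equal length, an entry for each row: "xyz": the shift along the tool's x, y, z scaled (see below), a list of three; "delta_rot": the turn, a rotation vector about the tool's x, y, z scaled (see below), a list of three; "jaw": the closure, from 0 (fully open) to 1 (shut). In form: {"xyz": [[tx, ty, tz], ...], "delta_rot": [[wx, wy, wz], ...], "jaw": [jaw, ...]}. A call has 1 to 10 rows; each row shifts and turns the commanded pose from where the row before left it, along the tool's axes as they then stand; what a row does not reach is not made up. The controller multiplies each number of a shift by 0.3 m and each number of a turn by pi rad. A row lasts 1/8 s, in which the tool goes at most 62.5 mm and 10.7 degrees, less where a joint would pass 70% of its speed; a pose out of reach is approached as far as the arm can. A call with a number of a shift or a turn outside -1 to 1 is refused whole. A call with a gripper value outside its range is refused whole. The fingers move at their own pace and stop on an object; "grip_force" is the grip in N (left out, the last holds). Time passes only in rows, so rows that do not move let the fingers close. It gives the time, the measured TCP pose, the force, the opening and the grip force at its end, in the units of the state.
- bot.get_obs(): the state, without advancing time (a new reading comes with each control period).
- optics.grab_frame(name): name is "side" or "top"; returns a dict with "image" (420x560x3 uint8, red, green, blue), "camera_matrix" (3x3 intrinsics, pixels), "origin" and "rotation" of the camera in the world. Camera axes: x right, y down, z forward; pixel columns grow to the right and rows downward; lengths in m; the calibration is good to about 2 mm. A picture is of the moment at which its call begins. There is no depth.
- close_job(): hands the job in; it is judged then, once.
The state is a dict: "t": time; "joint_pos": joint angles; "joint_velocities": joint speeds; "effort": joint torques, N m; "eef_pos": TCP position; "eef_rot": TCP orientation; "wrist_force": force on the tool from outside, world axes, zero at the start; "moment": the same for the moment, N m; "gripper_width": finger opening in m; "gripper_force": force on a finger pad.
Only numpy, scipy, OpenCV 4.12 (cv2) and the standard library are available. Lean on these libraries where they do the work, as an engineer would, in place of code of your own. Each camera call takes 0.05 s, during which the arm holds its last target. There are 200 camera calls.

## Working session

There is one attempt and no reset: what is moved stays moved. The work goes in short steps, Python scripts to look and compute and a tool call to move; the robot and the scene stay as the last step left them, time stands still between calls to the robot, and variables do not carry over. Pictures are saved under pics/ and viewed, at most 11 in all, crops included, and the job is handed in when it is done.

Besides the shell and the picture viewer there is one more tool, called after ">>>" in YAML: its name, and indented under it one key for each argument. send_rows: Moves the arm, as the interface text tells. Its arguments: {"type":"object","properties":{"xyz":{"type":"array","items":{"type":"array","items":{"type":"number","minimum":-1,"maximum":1}}},"delta_rot":{"type":"array","items":{"type":"array","items":{"type":"number","minimum":-1,"maximum":1}}},"jaw":{"type":"array","items":{"type":"number"}},"grip_force":{"type":"number"}},"required":["xyz","delta_rot","jaw"]}

```bash
ls; mkdir -p pics; cat > h.py <<'E'
import numpy as np, cv2
from scipy.spatial.transform import Rotation as R
from station import bot, optics, close_job
def grab(n,save=None):
    f=optics.grab_frame(n)
    if save: cv2.imwrite(f'pics/{save}.png',f['image'][:,:,::-1])
    return f
def ray(f,u,v):
    K=np.array(f['camera_matrix']);d=np.array(f['rotation'])@np.linalg.inv(K)@[u,v,1.]
    return np.array(f['origin']),d
def onz(f,u,v,z):
    o,d=ray(f,u,v);return o+d*(z-o[2])/d[2]
def proj(f,p):
    K=np.array(f['camera_matrix']);c=np.array(f['rotation']).T@(np.array(p)-f['origin']);q=K@c;return q[:2]/q[2]
E
python3 - <<'E'
from h import *
a=grab('top','top0');b=grab('side','side0')
for f in(a,b):print(f['camera_matrix'],f['origin'],f['rotation'])
print(bot.get_obs())
cv2.imwrite('pics/both0.png',cv2.resize(np.vstack([a['image'],b['image']])[:,:,::-1],None,fx=.7,fy=.7))
E
```

```text
pics
[[465.27851488   0.         270.39473049]
 [  0.         465.27851488 215.95718138]
 [  0.           0.           1.        ]] [0.53894711 0.08673203 1.28838536] [-2.18819654  2.17477193 -0.04876041]
[[463.58628879   0.         285.90060151]
 [  0.         463.58628879 206.77906092]
 [  0.           0.           1.        ]] [ 0.05531771 -0.65092794  0.73523934] [-2.10292691  0.68700097 -0.38175612]
{'t': 0.1, 'joint_pos': array([ 1.18101786e+00,  1.26338796e-01, -4.04762637e-02,  1.40541456e+00,
       -4.14967467e-05,  1.57080908e+00]), 'joint_velocities': array([-0.0014899 , -0.00140932,  0.00163027, -0.00034337, -0.00014848,
        0.00046548]), 'effort': array([-4.61299733e-04, -4.36907351e+01,  3.53602839e+01,  1.36676605e-02,
        1.55620755e-04,  1.21923131e-05]), 'eef_pos': array([0.19936578, 0.48528355, 0.2306104 ]), 'eef_rot': array([-6.08367719e-01, -3.08188255e+00,  2.22124853e-03]), 'wrist_force': array([ 0.744112  ,  0.03897352, -0.44926128]), 'moment': array([ 0.04421139, -0.03566033,  0.00058983]), 'gripper_force': 0.0, 'gripper_width': 0.08585462799522381}
```

```bash
sed -i "s/np.array(f\['rotation'\])/R.from_rotvec(f['rotation']).as_matrix()/g" h.py; python3 -c "
import cv2
for n in('top0','side0'):cv2.imwrite(f'pics/{n}b.png',cv2.resize(cv2.imread(f'pics/{n}.png'),(800,600),interpolation=cv2.INTER_CUBIC))"
```

```text
(no output)
```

View pics/top0b.png

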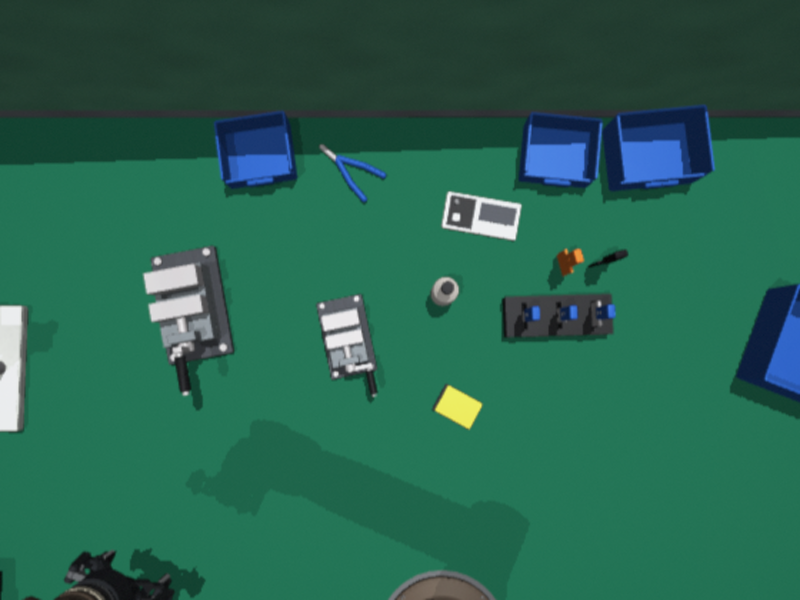

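View pics/side0b.png

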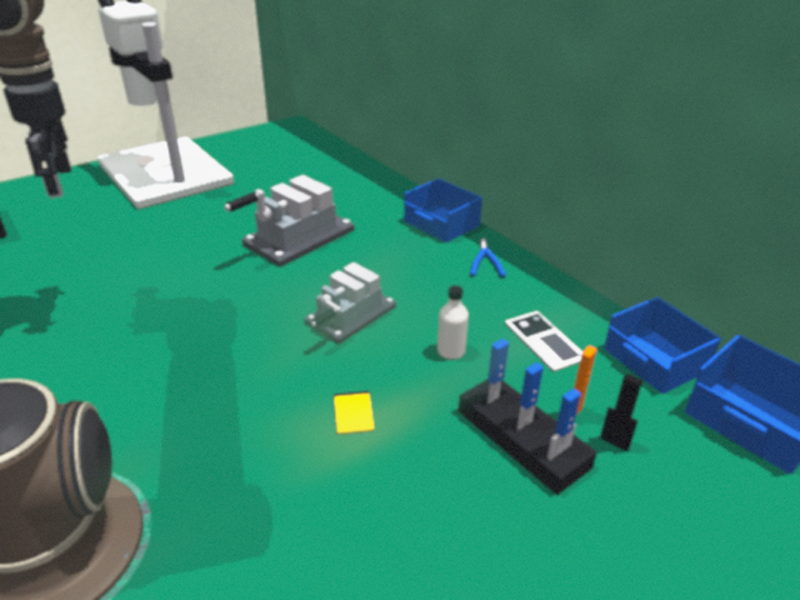

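```bash
python3 - <<'E'
import cv2,numpy as np
s=cv2.imread('pics/side0.png');t=cv2.imread('pics/top0.png')
z=lambda i,x,y,w,h,k:cv2.resize(i[y:y+h,x:x+w],None,fx=k,fy=k,interpolation=cv2.INTER_CUBIC)
A=z(s,315,225,115,125,4)[:, :400];A=z(s,318,230,100,115,4)
B=z(t,345,195,100,50,4);C=z(t,215,200,57,85,4)
out=np.zeros((600,800,3),np.uint8)
out[:460,:400]=A;out[:200,400:800]=B;out[200:540,400:628]=C
D=z(s,210,180,70,62,2); 
out[200:324,630:770]=D
cv2.imwrite('pics/crop1.png',out)
E
```

```text
(no output)
```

View pics/crop1.png

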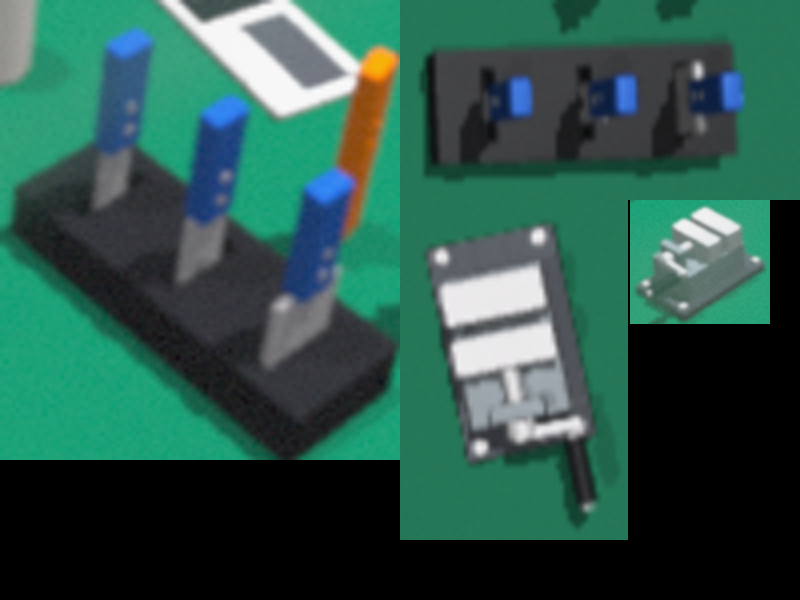

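```bash
python3 - <<'E'
from h import *
f=grab('top');im=f['image'];hsv=cv2.cvtColor(im,cv2.COLOR_RGB2HSV)
def comps(m,amin=15):
    n,l,s,c=cv2.connectedComponentsWithStats(m.astype(np.uint8))
    return [(l==i) for i in range(1,n) if s[i,4]>=amin]
roi=np.zeros(im.shape[:2],bool);roi[205:270,218:268]=1
for th in(195,215):
  for m in comps((im.min(2)>th)&roi,4):
    c,_=cv2.findContours(m.astype(np.uint8),0,1);r=cv2.minAreaRect(c[0]);b=cv2.boxPoints(r)
    print(th,m.sum(),np.round(r[0],1),np.round(r[1],1),round(r[2],1),[np.round(onz(f,*p,.08)[:2],4) for p in b] if m.sum()>60 else '')
print('tools')
roi=np.zeros(im.shape[:2],bool);roi[205:240,350:435]=1
for m in comps((hsv[...,0]>100)&(hsv[...,0]<125)&(hsv[...,1]>150)&(hsv[...,2]>170)&roi,15):
    y,x=np.nonzero(m);print(m.sum(),x.mean(),y.mean(),onz(f,x.mean(),y.mean(),.14))
roi[:]=0;roi[195:250,340:440]=1
m=((im.max(2)<75)&(hsv[...,1]<90)&roi).astype(np.uint8)
m=cv2.morphologyEx(m,cv2.MORPH_CLOSE,np.ones((9,9)))
c,_=cv2.findContours(m,0,1);c=max(c,key=cv2.contourArea);r=cv2.minAreaRect(c)
print(r,[np.round(onz(f,*p,.035)[:2],4) for p in cv2.boxPoints(r)],onz(f,*r[0],.035))
# grip
roi[:]=0;roi[245:285,250:272]=1
m=(im.max(2)<45)&roi
y,x=np.nonzero(m);print('grip',len(x),cv2.minAreaRect(np.c_[x,y].astype(np.float32)))
E
```

```text
195 7 [249. 209.] [2. 2.] 90.0 
195 5 [225.  213.5] [1. 2.] 90.0 
195 241 [237.8 223.5] [ 9.7 24.6] 78.1 [array([0.5994, 0.2267]), array([0.613 , 0.1641]), array([0.5882, 0.1586]), array([0.5747, 0.2211])]
195 225 [241.5 241. ] [16.8 24.8] 77.9 [array([0.5627, 0.2189]), array([0.5766, 0.156 ]), array([0.5342, 0.1465]), array([0.5203, 0.2093])]
195 24 [254.  256.4] [ 2.3 10.3] 83.7 
195 11 [245.  257.5] [3. 2.] 90.0 
195 4 [234.5 261.5] [1. 1.] 90.0 
215 5 [249.  208.5] [1. 2.] 90.0 
215 217 [237.8 223.5] [ 8.9 24.2] 77.9 [array([0.5983, 0.2259]), array([0.6118, 0.1644]), array([0.5891, 0.1593]), array([0.5755, 0.2207])]
215 181 [240.6 236.8] [ 7.4 24.4] 77.9 [array([0.5618, 0.2181]), array([0.5754, 0.1563]), array([0.5567, 0.1521]), array([0.543 , 0.2139])]
215 7 [242.9 245.4] [5.1 1. ] 76.0 
215 16 [254.  256.4] [ 1.2 10.4] 78.7 
215 5 [245.5 257. ] [1. 2.] 0.0 
215 4 [234.5 261.5] [1. 1.] 90.0 
tools
37 427.7027027027027 217.3783783783784 [ 0.60888065 -0.27994252  0.14      ]
40 374.925 218.7 [ 0.60488633 -0.15064333  0.14      ]
41 401.0975609756098 218.02439024390245 [ 0.60691871 -0.21482051  0.14      ]
((390.0716552734375, 220.68618774414062), (27.722808837890625, 75.5987319946289), 88.12212371826172) [array([ 0.6392, -0.1106]), array([ 0.647 , -0.3131]), array([ 0.5726, -0.3145]), array([ 0.5647, -0.1127])] [ 0.60580397 -0.2128399   0.035     ]
grip 44 ((259.326904296875, 267.1346435546875), (15.297059059143066, 4.5106706619262695), 78.69007110595703)
```

Candidates (side image): tools at rack px ≈(347,260) narrow, (373,280) forked, (395,300) blade wider than its handle on both sides → that is the scraper. The orange and black look‑alikes are outside the rack. The smaller vise is at top px (243,236), the bigger one at (131,213) stays alone. Now I cross-check with the side view and plan the approach.

```bash
cat >> h.py <<'E'
def tri(f,a,g,b):
    o1,d1=ray(f,*a);o2,d2=ray(g,*b)
    s=np.linalg.lstsq(np.c_[d1,-d2],o2-o1,rcond=None)[0]
    p,q=o1+s[0]*d1,o2+s[1]*d2
    return (p+q)/2,np.linalg.norm(p-q)
def down(psi): # tool z down, tool y at world yaw psi
    y=np.array([np.cos(psi),np.sin(psi),0]);z=np.array([0,0,-1.]);return R.from_matrix(np.c_[np.cross(y,z),y,z])
def plan(p,Rt,n,p0=None,R0=None):
    o=bot.get_obs();p0=o['eef_pos'] if p0 is None else np.array(p0);R0=R.from_rotvec(o['eef_rot']) if R0 is None else R0
    w=(R0.inv()*Rt).as_rotvec()/n;S=sum(R.from_rotvec(w*k).as_matrix() for k in range(n))
    d=np.linalg.solve(S,R0.inv().apply(np.array(p)-p0))
    print(n,'rows xyz',np.round(d/.3,4),'rot',np.round(w/np.pi,4),'mm/row',round(np.linalg.norm(d)*1e3,1),'deg',round(np.degrees(np.linalg.norm(w)),1))
VO=np.array([.5771,.1888,0]);VY=.218
def V(x,y,z): # vise frame (mm) to world
    return VO+R.from_rotvec([0,0,VY]).apply(np.array([x,y,z])/1e3)
E
python3 - <<'E'
from h import *
f=grab('top');g=grab('side');im=g['image'];hsv=cv2.cvtColor(im,cv2.COLOR_RGB2HSV)
roi=np.zeros(im.shape[:2],bool);roi[230:330,335:410]=1
blue=(hsv[...,0]>100)&(hsv[...,0]<125)&(hsv[...,1]>130)&roi
n,l,s,c=cv2.connectedComponentsWithStats((blue&(hsv[...,2]>205)).astype(np.uint8))
for i in range(1,n):
    if s[i,4]>8: print(s[i],c[i])
for p in [(374.9,218.7,.6049,-.1506),(401.1,218,.6069,-.2148),(427.7,217.4,.6089,-.2799)]:
    print('pred',proj(g,[p[2],p[3],.14]))
# vise checks in side: fixed jaw top corners, crank grip for several angles
print('fixed jaw',[np.round(proj(g,V(4,y,80)),1) for y in(-33,33)],[np.round(proj(f,V(4,y,80)),1) for y in(-33,33)])
for a in(1.2,1.4,1.6,1.8):
    e=[(x,-32*np.sin(a),64+32*np.cos(a)) for x in(-127,-83)]
    print(a,[np.round(proj(g,V(*q)),1) for q in e],[np.round(proj(f,V(*q)),1) for q in e])
cv2.imwrite('pics/c2.png',cv2.resize(np.hstack([im[180:245,205:285],f['image'][215:280,215:275]])[:,:,::-1],None,fx=5,fy=5,interpolation=cv2.INTER_CUBIC))
plan([.6089,-.2799,.22],down(1.602),16)
E
```

```text
[346 238   9   6  38] [349.97368421 240.42105263]
[369 254  11   7  46] [373.97826087 257.26086957]
[395 273  11   7  51] [399.8627451  276.03921569]
pred [349.47710828 239.67417077]
pred [372.94438978 256.41890821]
pred [398.99225843 275.01846041]
fixed jaw [array([258.1, 197.2]), array([239.6, 187.6])] [array([251.3, 225.7]), array([226.5, 231.1])]
1.2 [array([218.7, 221.3]), array([232.3, 213.2])] [array([260.7, 275.4]), array([257.1, 258.8])]
1.4 [array([219.4, 223.7]), array([232.9, 215.5])] [array([261.4, 275.2]), array([257.9, 258.6])]
1.6 [array([219.7, 225.9]), array([233.1, 217.7])] [array([261.7, 275. ]), array([258.2, 258.5])]
1.8 [array([219.6, 227.9]), array([233. , 219.7])] [array([261.4, 274.9]), array([258. , 258.5])]
16 rows xyz [-0.1151 -0.1412  0.0023] rot [-0.     -0.     -0.0084] mm/row 54.7 deg 1.5
```

View pics/c2.png

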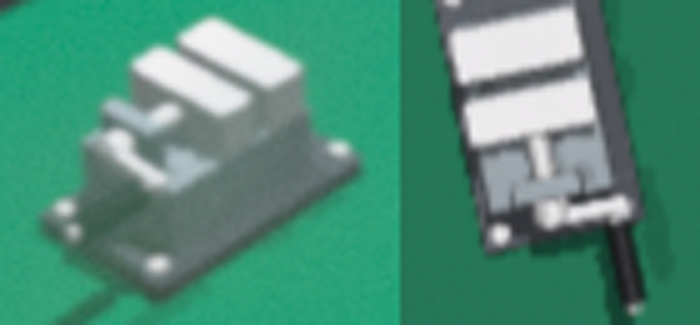

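The side view confirms the vise pose and a crank angle of about 1.6 rad: arm end at (237,217), grip tip at (219,226). Moving above the scraper.

>>> send_rows:
  xyz:
    - [-0.1151, -0.1412, 0.0023]
    - [-0.1151, -0.1412, 0.0023]
    - [-0.1151, -0.1412, 0.0023]
    - [-0.1151, -0.1412, 0.0023]
    - [-0.1151, -0.1412, 0.0023]
    - [-0.1151, -0.1412, 0.0023]
    - [-0.1151, -0.1412, 0.0023]
    - [-0.1151, -0.1412, 0.0023]
    - [-0.1151, -0.1412, 0.0023]
    - [-0.1151, -0.1412, 0.0023]
  delta_rot:
    - [0, 0, -0.0084]
    - [0, 0, -0.0084]
    - [0, 0, -0.0084]
    - [0, 0, -0.0084]
    - [0, 0, -0.0084]
    - [0, 0, -0.0084]
    - [0, 0, -0.0084]
    - [0, 0, -0.0084]
    - [0, 0, -0.0084]
    - [0, 0, -0.0084]
  jaw: [0.5, 0.5, 0.5, 0.5, 0.5, 0.5, 0.5, 0.5, 0.5, 0.5]
  grip_force: 40

```text
t: 1.5
eef_pos: [0.4187, -0.0154, 0.2246]
eef_rot: [0.197, 3.135, 0.0]
wrist_force: [0.7, 0.7, -0.4]
gripper_width: 0.0426
gripper_force: 0.0
```

>>> send_rows:
  xyz:
    - [-0.1151, -0.1412, 0.0023]
    - [-0.1151, -0.1412, 0.0023]
    - [-0.1151, -0.1412, 0.0023]
    - [-0.1151, -0.1412, 0.0023]
    - [-0.1151, -0.1412, 0.0023]
    - [-0.1151, -0.1412, 0.0023]
    - [0, 0, 0]
  delta_rot:
    - [0, 0, -0.0084]
    - [0, 0, -0.0084]
    - [0, 0, -0.0084]
    - [0, 0, -0.0084]
    - [0, 0, -0.0084]
    - [0, 0, -0.0084]
    - [0, 0, 0]
  jaw: [0.5, 0.5, 0.5, 0.5, 0.5, 0.5, 0.5]

```text
t: 2.38
eef_pos: [0.6108, -0.282, 0.2166]
eef_rot: [0.047, -3.138, -0.002]
wrist_force: [1.5, -0.6, -0.4]
gripper_width: 0.043
gripper_force: 0.0
```

```bash
python3 - <<'E'
from h import *
o=bot.get_obs();print(o['t'],o['eef_pos'],o['joint_pos'],o['gripper_width'])
plan([.6089,-.2799,.093],down(1.602),6)
g=grab('side');f=grab('top')
cv2.imwrite('pics/c3.png',cv2.resize(np.hstack([g['image'][190:330,330:440],f['image'][180:320,370:480]])[:,:,::-1],None,fx=3.6,fy=3.6,interpolation=cv2.INTER_CUBIC))
print(proj(g,o['eef_pos']))
E
```

```text
2.375 [ 0.61076095 -0.28204521  0.21664379] [-4.32480429e-01  4.21164157e-01  3.15927718e-01  1.46921479e+00
 -3.12510803e-04 -4.62419263e-01] 0.04299251436222267
6 rows xyz [0.0009 0.0012 0.0687] rot [ 0.0001 -0.0002 -0.0001] mm/row 20.6 deg 0.0
[407.63538514 243.38443365]
```

View pics/c3.png

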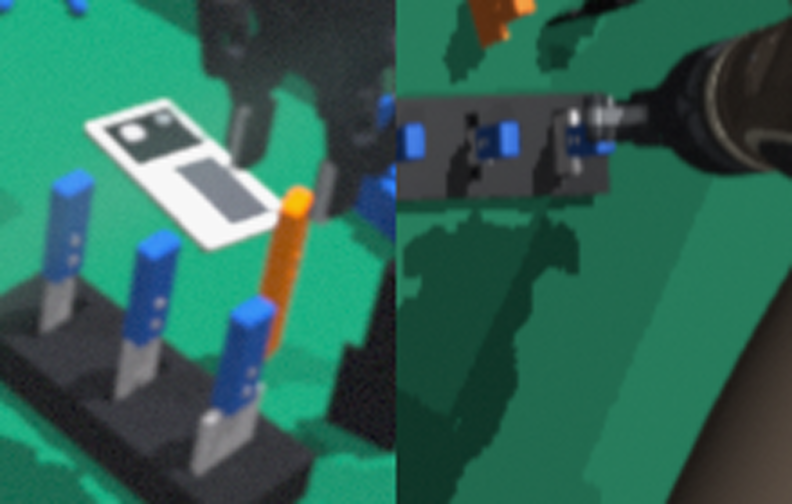

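Fingertips straddle the scraper's handle, with their midpoint at px (408,242) as projected. Descending and gripping.

>>> send_rows:
  xyz:
    - [0.001, 0.001, 0.0687]
    - [0.001, 0.001, 0.0687]
    - [0.001, 0.001, 0.0687]
    - [0.001, 0.001, 0.0687]
    - [0.001, 0.001, 0.0687]
    - [0.001, 0.001, 0.0687]
    - [0, 0, 0]
    - [0, 0, 0]
  delta_rot:
    - [0, 0, 0]
    - [0, 0, 0]
    - [0, 0, 0]
    - [0, 0, 0]
    - [0, 0, 0]
    - [0, 0, 0]
    - [0, 0, 0]
    - [0, 0, 0]
  jaw: [0.5, 0.5, 0.5, 0.5, 0.5, 0.5, 0.5, 0.5]

```text
t: 3.48
eef_pos: [0.6078, -0.2771, 0.0983]
eef_rot: [-0.052, 3.14, -0.001]
wrist_force: [-0.1, 0.1, 1.0]
gripper_width: 0.0426
gripper_force: 0.0
```

>>> send_rows:
  xyz:
    - [0, 0, 0]
    - [0, 0, 0]
    - [0, 0, 0]
    - [0, 0, 0]
    - [0, 0, 0]
    - [0, 0, 0]
  delta_rot:
    - [0, 0, 0]
    - [0, 0, 0]
    - [0, 0, 0]
    - [0, 0, 0]
    - [0, 0, 0]
    - [0, 0, 0]
  jaw: [0.65, 0.8, 0.9, 1, 1, 1]
  grip_force: 50

```text
t: 4.22
eef_pos: [0.6081, -0.2787, 0.0975]
eef_rot: [-0.05, 3.14, -0.003]
wrist_force: [-1.4, -5.0, 5.0]
gripper_width: 0.0136
gripper_force: 51.2
```

>>> send_rows:
  xyz:
    - [0, 0, -0.02]
    - [0, 0, -0.05]
    - [0, 0, -0.08]
    - [0, 0, -0.1]
    - [0, 0, -0.1]
    - [0, 0, -0.1]
    - [0, 0, -0.05]
    - [0, 0, 0]
    - [0, 0, 0]
  delta_rot:
    - [0, 0, 0]
    - [0, 0, 0]
    - [0, 0, 0]
    - [0, 0, 0]
    - [0, 0, 0]
    - [0, 0, 0]
    - [0, 0, 0]
    - [0, 0, 0]
    - [0, 0, 0]
  jaw: [1, 1, 1, 1, 1, 1, 1, 1, 1]

```text
t: 5.35
eef_pos: [0.6073, -0.2771, 0.245]
eef_rot: [0.051, -3.139, -0.003]
wrist_force: [-0.1, 0.3, -2.4]
gripper_width: 0.0134
gripper_force: 50.6
```

```bash
python3 - <<'E'
from h import *
for _ in range(4):
    f=grab('top');g=grab('side');o=bot.get_obs();print(o['t'],o['eef_pos'],o['joint_pos'],o['gripper_width'],o['wrist_force'])
cv2.imwrite('pics/c4.png',cv2.resize(g['image'][150:310,340:480][:,:,::-1],None,fx=3.7,fy=3.7,interpolation=cv2.INTER_CUBIC))
plan(V(0,0,0)+[0,0,.25],down(.218),12)
E
```

```text
5.45 [ 0.60723022 -0.27721395  0.24497129] [-4.28448446e-01  4.15076733e-01  3.69078226e-01  1.52751290e+00
  4.15833082e-04 -4.60983486e-01] 0.013515049746391668 [-0.16640882  0.24840426 -2.61895663]
5.55 [ 0.60735669 -0.27740283  0.24550151] [-4.28539483e-01  4.14795393e-01  3.69832860e-01  1.52766585e+00
  2.17940496e-04 -4.60995466e-01] 0.013469061741202768 [-0.39273835 -0.58781872 -2.34130695]
5.65 [ 0.60747277 -0.27751196  0.24598091] [-4.28568884e-01  4.14508097e-01  3.70466221e-01  1.52780742e+00
  1.11725546e-04 -4.61024298e-01] 0.013604710319215996 [ 0.31859779  0.99794298 -1.62129933]
5.75 [ 0.60760548 -0.27760645  0.24633607] [-4.28599886e-01  4.14321292e-01  3.70973520e-01  1.52784204e+00
  7.75908905e-05 -4.60998116e-01] 0.013339851482898027 [-0.40669574 -0.49851766 -1.80338122]
12 rows xyz [ 0.0872  0.1105 -0.001 ] rot [-0.     -0.      0.0367] mm/row 42.2 deg 6.6
```

View pics/c4.png

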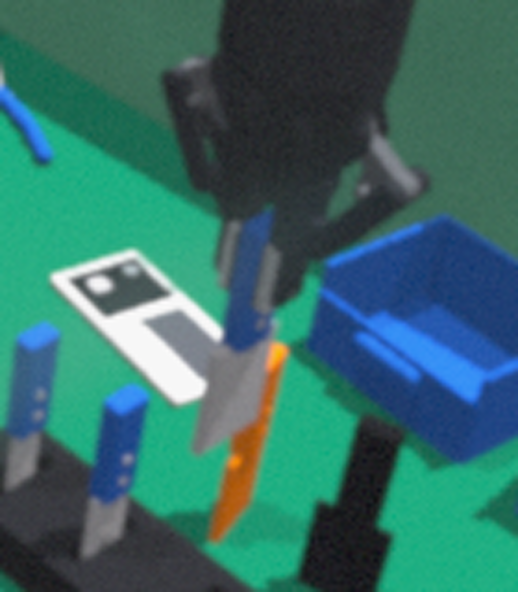

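The scraper is held upright, with its wide plain blade at crop (230,395). Carrying it over the vise.

>>> send_rows:
  xyz:
    - [0.0872, 0.1105, -0.004]
    - [0.0872, 0.1105, -0.004]
    - [0.0872, 0.1105, -0.004]
    - [0.0872, 0.1105, -0.001]
    - [0.0872, 0.1105, -0.001]
    - [0.0872, 0.1105, -0.001]
    - [0.0872, 0.1105, 0]
    - [0.0872, 0.1105, 0]
    - [0.0872, 0.1105, 0]
    - [0.0872, 0.1105, 0]
  delta_rot:
    - [0, 0, 0.0367]
    - [0, 0, 0.0367]
    - [0, 0, 0.0367]
    - [0, 0, 0.0367]
    - [0, 0, 0.0367]
    - [0, 0, 0.0367]
    - [0, 0, 0.0367]
    - [0, 0, 0.0367]
    - [0, 0, 0.0367]
    - [0, 0, 0.0367]
  jaw: [1, 1, 1, 1, 1, 1, 1, 1, 1, 1]

```text
t: 7.0
eef_pos: [0.5354, 0.1167, 0.2516]
eef_rot: [1.674, 2.658, 0.001]
wrist_force: [0.9, -0.5, -1.9]
gripper_width: 0.0134
gripper_force: 50.6
```

>>> send_rows:
  xyz:
    - [0.0872, 0.1105, 0]
    - [0.0872, 0.1105, 0]
    - [0, 0, 0]
    - [0, 0, 0]
    - [0, 0, 0]
    - [0, 0, 0]
  delta_rot:
    - [0, 0, 0.0367]
    - [0, 0, 0.0367]
    - [0, 0, 0]
    - [0, 0, 0]
    - [0, 0, 0]
    - [0, 0, 0]
  jaw: [1, 1, 1, 1, 1, 1]

```text
t: 7.75
eef_pos: [0.5764, 0.188, 0.2516]
eef_rot: [1.965, 2.45, 0.001]
wrist_force: [-0.1, -0.1, -1.2]
gripper_width: 0.0133
gripper_force: 50.7
```

```bash
python3 - <<'E'
from h import *
for i in range(3):
    g=grab('side');o=bot.get_obs();print(o['t'],o['eef_pos'],o['eef_rot'],o['wrist_force'])
plan(V(0,0,185),down(.218),5)
E
```

```text
7.8 [0.57645776 0.18810212 0.25161075] [1.96530198e+00 2.45044983e+00 7.82033079e-04] [-0.28652635  0.32186888 -1.25015571]
7.85 [0.57651738 0.18824356 0.25154839] [1.96516743e+00 2.45061534e+00 7.46217815e-04] [ 0.56917637 -0.37195771 -1.72399157]
7.9 [0.57655983 0.18837735 0.25147116] [1.96511492e+00 2.45076275e+00 6.96660074e-04] [ 0.2596072   0.21225606 -1.25690332]
5 rows xyz [0.0002 0.0004 0.0443] rot [ 0.     -0.      0.0001] mm/row 13.3 deg 0.0
```

Lowering until the blade edge is about 15 mm above the jaws, then a check from near.

>>> send_rows:
  xyz:
    - [0, 0, 0.044]
    - [0, 0, 0.044]
    - [0, 0, 0.044]
    - [0, 0, 0.044]
    - [0, 0, 0.044]
    - [0, 0, 0]
    - [0, 0, 0]
    - [0, 0, 0]
  delta_rot:
    - [0, 0, 0]
    - [0, 0, 0]
    - [0, 0, 0]
    - [0, 0, 0]
    - [0, 0, 0]
    - [0, 0, 0]
    - [0, 0, 0]
    - [0, 0, 0]
  jaw: [1, 1, 1, 1, 1, 1, 1, 1]

```text
t: 8.9
eef_pos: [0.577, 0.189, 0.1858]
eef_rot: [1.964, 2.451, 0.002]
wrist_force: [0.5, -0.0, -1.9]
gripper_width: 0.0134
gripper_force: 50.8
```

```bash
python3 - <<'E'
from h import *
f=grab('top','t5');g=grab('side','s5');o=bot.get_obs();print(o['t'],o['eef_pos'],o['eef_rot'],o['wrist_force'])
b=R.from_rotvec([0,0,VY])
for z in(.098,.090):
  print(z,'blade bottom corners pred side',[np.round(proj(g,np.r_[o['eef_pos'][:2],z]+b.apply([x,y,0])),1) for x in(-.0025,.0025) for y in(-.022,.022)])
print('jaw faces z80 side y=-33,33', [np.round(proj(g,V(x,y,80)),1) for x in(-7.4,4) for y in(-33,33)])
print('deck slot', [np.round(proj(g,V(x,-25,52)),1) for x in(-4,4)])
cv2.imwrite('pics/c5.png',np.hstack([cv2.resize(g['image'][140:240,215:290][:,:,::-1],None,fx=6,fy=6,interpolation=cv2.INTER_CUBIC),cv2.resize(f['image'][190:290,215:270][:,:,::-1],None,fx=6,fy=6,interpolation=cv2.INTER_CUBIC)]))
E
```

```text
9.0 [0.57693653 0.18894166 0.18566986] [1.96423796e+00 2.45113088e+00 1.26615000e-03] [-0.65081159 -0.85777266 -2.09765218]
0.098 blade bottom corners pred side [array([252.9, 190.6]), array([240.5, 184.2]), array([254.3, 189.8]), array([241.9, 183.5])]
0.09 blade bottom corners pred side [array([253. , 193.3]), array([240.6, 186.9]), array([254.4, 192.5]), array([242. , 186.1])]
jaw faces z80 side y=-33,33 [array([255. , 199.1]), array([236.5, 189.3]), array([258.1, 197.2]), array([239.6, 187.6])]
deck slot [array([253.9, 206.4]), array([256. , 205.1])]
```

View pics/c5.png

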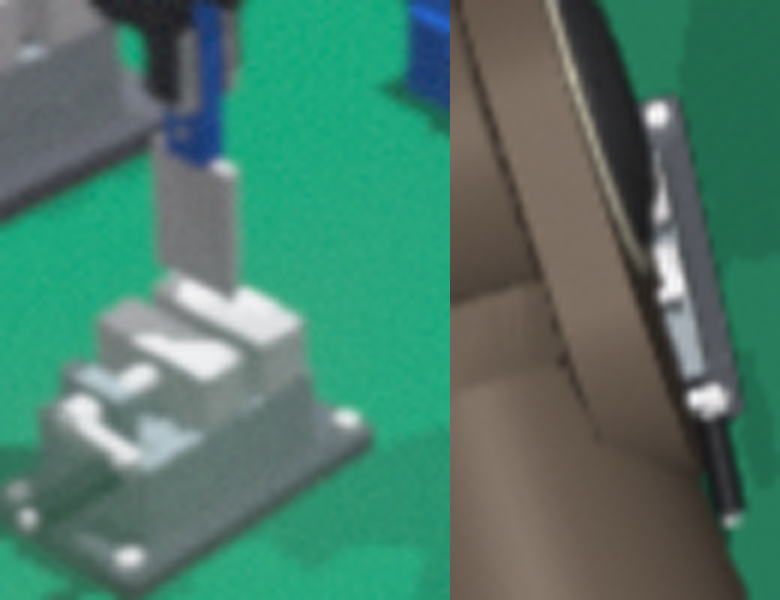

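Blade bottom corners at side px ≈(242,184) and (254.5,189.5), right over the jaw gap. The fixed jaw's face is flush with the slot wall, so I lower the blade between the jaws and feel for that face.

>>> send_rows:
  xyz:
    - [0, -0.005, 0.015]
    - [0, 0, 0.022]
    - [0, 0, 0.022]
    - [0, 0, 0.022]
    - [0, 0, 0.022]
    - [0, 0, 0.022]
    - [0, 0, 0.01]
    - [0, 0, 0]
    - [0, 0, 0]
  delta_rot:
    - [0, 0, 0]
    - [0, 0, 0]
    - [0, 0, 0]
    - [0, 0, 0]
    - [0, 0, 0]
    - [0, 0, 0]
    - [0, 0, 0]
    - [0, 0, 0]
    - [0, 0, 0]
  jaw: [1, 1, 1, 1, 1, 1, 1, 1, 1]

```text
t: 10.12
eef_pos: [0.5753, 0.1886, 0.1449]
eef_rot: [1.964, 2.451, 0.001]
wrist_force: [0.6, -0.5, -0.3]
gripper_width: 0.0135
gripper_force: 50.9
```

>>> send_rows:
  xyz:
    - [0, 0.0033, 0]
    - [0, 0.0033, 0]
    - [0, 0, 0]
    - [0, 0, 0]
  delta_rot:
    - [0, 0, 0]
    - [0, 0, 0]
    - [0, 0, 0]
    - [0, 0, 0]
  jaw: [1, 1, 1, 1]

```text
t: 10.62
eef_pos: [0.5771, 0.189, 0.1446]
eef_rot: [-1.965, -2.452, 0.0]
wrist_force: [-0.6, -0.3, -1.2]
gripper_width: 0.0137
gripper_force: 50.9
```

>>> send_rows:
  xyz:
    - [0, 0.0033, 0]
    - [0, 0, 0]
    - [0, 0, 0]
  delta_rot:
    - [0, 0, 0]
    - [0, 0, 0]
    - [0, 0, 0]
  jaw: [1, 1, 1]

```text
t: 11.0
eef_pos: [0.5778, 0.1891, 0.1445]
eef_rot: [-1.964, -2.451, 0.001]
wrist_force: [-2.0, -0.3, -1.8]
gripper_width: 0.0135
gripper_force: 50.9
```

>>> send_rows:
  xyz:
    - [0, 0.0033, 0]
    - [0, 0, 0]
    - [0, 0, 0]
  delta_rot:
    - [0, 0, 0]
    - [0, 0, 0]
    - [0, 0, 0]
  jaw: [1, 1, 1]

```text
t: 11.38
eef_pos: [0.5782, 0.1892, 0.1444]
eef_rot: [-1.964, -2.451, 0.002]
wrist_force: [-5.8, -1.7, 1.1]
gripper_width: 0.0135
gripper_force: 51.0
```

Contact at about +1.1 mm (5.8 N). Backing off to the slot's centre and going down.

>>> send_rows:
  xyz:
    - [0, -0.006, 0]
    - [0, 0, 0]
    - [0, 0, 0.01]
    - [0, 0, 0.01]
    - [0, 0, 0.01]
    - [0, 0, 0]
    - [0, 0, 0]
  delta_rot:
    - [0, 0, 0]
    - [0, 0, 0]
    - [0, 0, 0]
    - [0, 0, 0]
    - [0, 0, 0]
    - [0, 0, 0]
    - [0, 0, 0]
  jaw: [1, 1, 1, 1, 1, 1, 1]

```text
t: 12.25
eef_pos: [0.5775, 0.1891, 0.1357]
eef_rot: [1.964, 2.451, 0.0]
wrist_force: [-0.6, -0.0, -1.6]
gripper_width: 0.0133
gripper_force: 50.9
```

>>> send_rows:
  xyz:
    - [0, 0, 0.01]
    - [0, 0, 0.01]
    - [0, 0, 0.01]
    - [0, 0, 0]
    - [0, 0, 0]
  delta_rot:
    - [0, 0, 0]
    - [0, 0, 0]
    - [0, 0, 0]
    - [0, 0, 0]
    - [0, 0, 0]
  jaw: [1, 1, 1, 1, 1]

```text
t: 12.88
eef_pos: [0.5773, 0.189, 0.1266]
eef_rot: [-1.965, -2.451, 0.0]
wrist_force: [-0.1, 0.5, -1.3]
gripper_width: 0.0134
gripper_force: 50.9
```

>>> send_rows:
  xyz:
    - [0, 0, 0.007]
    - [0, 0, 0.007]
    - [0, 0, 0]
    - [0, 0, 0]
  delta_rot:
    - [0, 0, 0]
    - [0, 0, 0]
    - [0, 0, 0]
    - [0, 0, 0]
  jaw: [1, 1, 1, 1]

```text
t: 13.38
eef_pos: [0.5773, 0.189, 0.1224]
eef_rot: [1.965, 2.452, -0.0]
wrist_force: [0.5, -0.9, -1.5]
gripper_width: 0.0132
gripper_force: 50.9
```

In the slot without contact. Continuing down to the floor in small steps.

>>> send_rows:
  xyz:
    - [0, 0, 0.006]
    - [0, 0, 0.006]
    - [0, 0, 0]
    - [0, 0, 0]
  delta_rot:
    - [0, 0, 0]
    - [0, 0, 0]
    - [0, 0, 0]
    - [0, 0, 0]
  jaw: [1, 1, 1, 1]

```text
t: 13.88
eef_pos: [0.5773, 0.189, 0.1188]
eef_rot: [-1.965, -2.452, 0.0]
wrist_force: [-0.3, -0.5, -1.8]
gripper_width: 0.0133
gripper_force: 50.9
```

>>> send_rows:
  xyz:
    - [0, 0, 0.005]
    - [0, 0, 0]
    - [0, 0, 0]
  delta_rot:
    - [0, 0, 0]
    - [0, 0, 0]
    - [0, 0, 0]
  jaw: [1, 1, 1]

```text
t: 14.25
eef_pos: [0.5775, 0.1891, 0.1177]
eef_rot: [1.964, 2.451, 0.001]
wrist_force: [0.2, 0.1, 1.7]
gripper_width: 0.0135
gripper_force: 51.3
```

>>> send_rows:
  xyz:
    - [0, 0, 0.005]
    - [0, 0, 0]
    - [0, 0, 0]
  delta_rot:
    - [0, 0, 0]
    - [0, 0, 0]
    - [0, 0, 0]
  jaw: [1, 1, 1]

```text
t: 14.62
eef_pos: [0.5776, 0.1892, 0.1176]
eef_rot: [1.964, 2.451, 0.003]
wrist_force: [-2.6, -0.8, 10.3]
gripper_width: 0.0135
gripper_force: 52.5
```

```bash
python3 - <<'E'
from h import *
g=grab('side');f=grab('top');o=bot.get_obs();print(o['t'],o['eef_pos'],o['wrist_force'],o['moment'])
print([np.round(proj(g,V(0,y,z)),1) for y,z in((-22,90),(22,90),(0,160),(0,90))])
cv2.imwrite('pics/c6.png',cv2.resize(g['image'][150:240,205:285][:,:,::-1],None,fx=6.5,fy=6.5,interpolation=cv2.INTER_CUBIC))
E
```

```text
14.725 [0.57757792 0.18915031 0.11764006] [-2.03393922 -0.76085943 11.33222991] [-0.30100348  0.81998068  0.02193558]
[array([253.8, 192.9]), array([241.4, 186.5]), array([246.7, 165.7]), array([247.5, 189.7])]
```

View pics/c6.png

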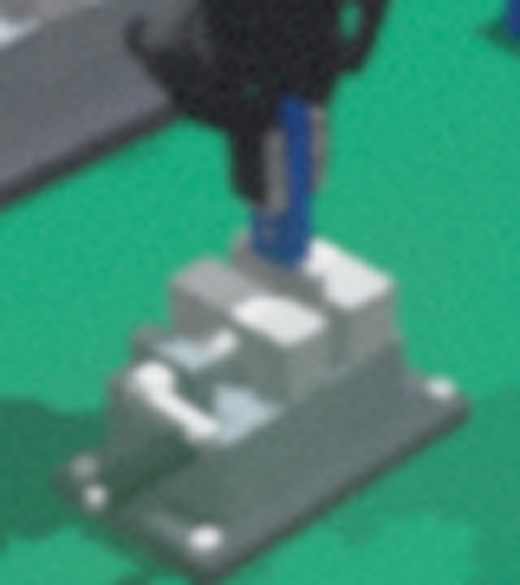

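Floor reached: 11 N, TCP exactly 20 mm higher than in the rack. The handle bottom sits just over the jaws at crop (280,255), upright. Releasing and retreating upward.

>>> send_rows:
  xyz:
    - [0, 0, -0.003]
    - [0, 0, 0]
    - [0, 0, 0]
    - [0, 0, 0]
    - [0, 0, -0.03]
    - [0, 0, -0.06]
    - [0, 0, -0.08]
    - [0, 0, -0.08]
    - [0, 0, 0]
  delta_rot:
    - [0, 0, 0]
    - [0, 0, 0]
    - [0, 0, 0]
    - [0, 0, 0]
    - [0, 0, 0]
    - [0, 0, 0]
    - [0, 0, 0]
    - [0, 0, 0]
    - [0, 0, 0]
  jaw: [0.8, 0.65, 0.55, 0.5, 0.5, 0.5, 0.5, 0.5, 0.5]

```text
t: 15.85
eef_pos: [0.5785, 0.1894, 0.1942]
eef_rot: [1.963, 2.45, 0.006]
wrist_force: [0.1, -0.4, 0.1]
gripper_width: 0.0429
gripper_force: 0.0
```

```bash
python3 - <<'E'
from h import *
o=bot.get_obs();print(o['t'],o['eef_pos'],o['gripper_width'],o['wrist_force'])
p=V(-110,-32,150);print(p)
plan(p,down(VY+np.pi/2),10)
E
```

```text
15.85 [0.57846519 0.18937832 0.194191  ] 0.04289183480581613 [ 0.07520186 -0.3734063   0.12603583]
[0.47662436 0.13376686 0.15      ]
10 rows xyz [ 0.0177 -0.0391  0.0146] rot [ 0.0001  0.0001 -0.0499] mm/row 13.6 deg 9.0
```

>>> send_rows:
  xyz:
    - [0.0177, -0.0391, 0]
    - [0.0177, -0.0391, 0]
    - [0.0177, -0.0391, 0]
    - [0.0177, -0.0391, 0]
    - [0.0177, -0.0391, 0]
    - [0.0177, -0.0391, 0]
    - [0.0177, -0.0391, 0.036]
    - [0.0177, -0.0391, 0.036]
    - [0.0177, -0.0391, 0.036]
    - [0.0177, -0.0391, 0.036]
  delta_rot:
    - [0, 0, -0.05]
    - [0, 0, -0.05]
    - [0, 0, -0.05]
    - [0, 0, -0.05]
    - [0, 0, -0.05]
    - [0, 0, -0.05]
    - [0, 0, -0.05]
    - [0, 0, -0.05]
    - [0, 0, -0.05]
    - [0, 0, -0.05]
  jaw: [0.5, 0.5, 0.5, 0.5, 0.5, 0.5, 0.5, 0.5, 0.5, 0.5]

```text
t: 17.1
eef_pos: [0.4748, 0.1328, 0.1472]
eef_rot: [0.353, -3.121, 0.0]
wrist_force: [-0.5, 0.6, 0.2]
gripper_width: 0.0424
gripper_force: 0.0
```

>>> send_rows:
  xyz:
    - [0, 0, 0]
    - [0, 0, 0]
    - [0, 0, 0]
    - [0, 0, 0]
  delta_rot:
    - [0, 0, 0]
    - [0, 0, 0]
    - [0, 0, 0]
    - [0, 0, 0]
  jaw: [0.5, 0.5, 0.5, 0.5]

```text
t: 17.6
eef_pos: [0.4759, 0.1336, 0.1488]
eef_rot: [-0.344, 3.122, 0.0]
wrist_force: [-0.4, 1.0, 0.4]
gripper_width: 0.0429
gripper_force: 0.0
```

```bash
python3 - <<'E'
from h import *
g=grab('side');o=bot.get_obs();print(o['t'],o['eef_pos'],o['eef_rot'],o['joint_pos'],o['gripper_width'])
print([np.round(proj(g,V(*q)),1) for q in((-127,-32,62),(-110,-32,62),(0,0,160))])
a=1.63
plan(V(-110,-32,62-17),down(VY+np.pi/2),6)
cv2.imwrite('pics/c7.png',cv2.resize(g['image'][130:245,190:290][:,:,::-1],None,fx=5.2,fy=5.2,interpolation=cv2.INTER_CUBIC))
E
```

```text
17.65 [0.4757882  0.13352481 0.14868426] [-3.44018853e-01  3.12232131e+00  1.66306339e-04] [ 2.73575558e-01  8.06723976e-02 -2.71261560e-01  1.21847371e+00
  4.30705267e-05  5.40998799e-02] 0.04269989303961472
[array([219.7, 226.3]), array([225. , 223.1]), array([246.7, 165.7])]
6 rows xyz [-0.0005  0.      0.0576] rot [0.     0.     0.0001] mm/row 17.3 deg 0.0
```

View pics/c7.png

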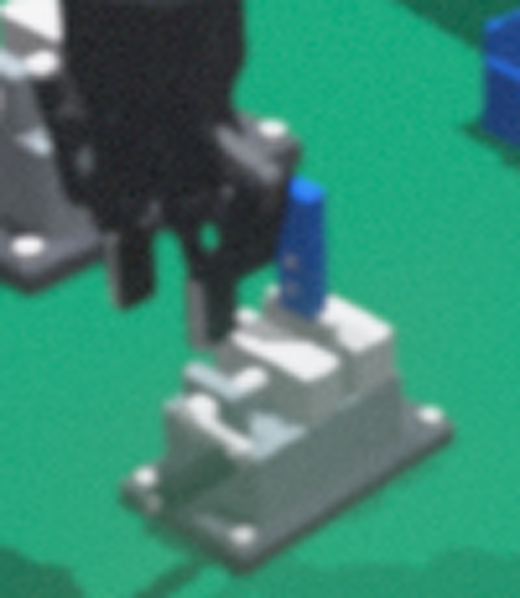

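The scraper stands free, leaning very slightly in the open slot. The fingers straddle the crank grip, whose tip is at crop (152,500). Descending onto the grip.

>>> send_rows:
  xyz:
    - [0, 0, 0.058]
    - [0, 0, 0.058]
    - [0, 0, 0.058]
    - [0, 0, 0.058]
    - [0, 0, 0.058]
    - [0, 0, 0.058]
    - [0, 0, 0]
    - [0, 0, 0]
    - [0, 0, 0]
  delta_rot:
    - [0, 0, 0]
    - [0, 0, 0]
    - [0, 0, 0]
    - [0, 0, 0]
    - [0, 0, 0]
    - [0, 0, 0]
    - [0, 0, 0]
    - [0, 0, 0]
    - [0, 0, 0]
  jaw: [0.5, 0.5, 0.5, 0.5, 0.5, 0.5, 0.5, 0.5, 0.5]

```text
t: 18.77
eef_pos: [0.4762, 0.1334, 0.045]
eef_rot: [-0.344, 3.121, 0.0]
wrist_force: [0.1, -0.3, 0.4]
gripper_width: 0.0425
gripper_force: 0.0
```

>>> send_rows:
  xyz:
    - [0, 0, 0]
    - [0, 0, 0]
    - [0, 0, 0]
    - [0, 0, 0]
    - [0, 0, 0]
  delta_rot:
    - [0, 0, 0]
    - [0, 0, 0]
    - [0, 0, 0]
    - [0, 0, 0]
    - [0, 0, 0]
  jaw: [0.65, 0.8, 0.9, 1, 1]
  grip_force: 40

```text
t: 19.4
eef_pos: [0.4757, 0.1333, 0.0442]
eef_rot: [-0.344, 3.122, 0.0]
wrist_force: [-0.4, -0.1, 2.0]
gripper_width: 0.0122
gripper_force: 38.9
```

The sleeve is held with hardly any side force. Now the circle's steps.

```bash
python3 - <<'E'
import numpy as np
a=1.63+.16*np.arange(31)
for k in range(30): print(k,round(a[k+1],2),round(-32*(np.sin(a[k+1])-np.sin(a[k]))/300,4),round(-32*(np.cos(a[k+1])-np.cos(a[k]))/300,4))
E
```

```text
0 1.79 0.0024 0.0169
1 1.95 0.005 0.0163
2 2.11 0.0076 0.0153
3 2.27 0.0099 0.0139
4 2.43 0.012 0.0121
5 2.59 0.0138 0.0101
6 2.75 0.0152 0.0077
7 2.91 0.0162 0.0052
8 3.07 0.0169 0.0026
9 3.23 0.017 -0.0001
10 3.39 0.0168 -0.0029
11 3.55 0.0161 -0.0055
12 3.71 0.0151 -0.008
13 3.87 0.0136 -0.0103
14 4.03 0.0118 -0.0123
15 4.19 0.0097 -0.014
16 4.35 0.0073 -0.0154
17 4.51 0.0048 -0.0164
18 4.67 0.0021 -0.0169
19 4.83 -0.0006 -0.017
20 4.99 -0.0033 -0.0167
21 5.15 -0.006 -0.016
22 5.31 -0.0084 -0.0148
23 5.47 -0.0107 -0.0133
24 5.63 -0.0127 -0.0114
25 5.79 -0.0143 -0.0092
26 5.95 -0.0156 -0.0068
27 6.11 -0.0165 -0.0043
28 6.27 -0.017 -0.0016
29 6.43 -0.017 0.0011
```

>>> send_rows:
  xyz:
    - [0, 0.0024, 0.0169]
    - [0, 0.005, 0.0163]
    - [0, 0.0076, 0.0153]
    - [0, 0.0099, 0.0139]
    - [0, 0.012, 0.0121]
  delta_rot:
    - [0, 0, 0]
    - [0, 0, 0]
    - [0, 0, 0]
    - [0, 0, 0]
    - [0, 0, 0]
  jaw: [1, 1, 1, 1, 1]

```text
t: 20.02
eef_pos: [0.4734, 0.1445, 0.0217]
eef_rot: [-0.344, 3.122, 0.0]
wrist_force: [-1.0, 2.0, 6.4]
gripper_width: 0.0128
gripper_force: 39.4
```

>>> send_rows:
  xyz:
    - [0, 0.0138, 0.0101]
    - [0, 0.0152, 0.0077]
    - [0, 0.0162, 0.0052]
    - [0, 0.0169, 0.0026]
    - [0, 0.017, 0]
  delta_rot:
    - [0, 0, 0]
    - [0, 0, 0]
    - [0, 0, 0]
    - [0, 0, 0]
    - [0, 0, 0]
  jaw: [1, 1, 1, 1, 1]

```text
t: 20.65
eef_pos: [0.4685, 0.1667, 0.0143]
eef_rot: [-0.343, 3.121, -0.004]
wrist_force: [0.4, -2.5, 7.2]
gripper_width: 0.0128
gripper_force: 39.6
```

Turning smoothly with small forces. Continuing.

>>> send_rows:
  xyz:
    - [0, 0.0168, -0.0029]
    - [0, 0.0161, -0.0055]
    - [0, 0.0151, -0.008]
    - [0, 0.0136, -0.0103]
    - [0, 0.0118, -0.0123]
  delta_rot:
    - [0, 0, 0]
    - [0, 0, 0]
    - [0, 0, 0]
    - [0, 0, 0]
    - [0, 0, 0]
  jaw: [1, 1, 1, 1, 1]

```text
t: 21.28
eef_pos: [0.4636, 0.1884, 0.0257]
eef_rot: [-0.344, 3.122, -0.002]
wrist_force: [4.3, -4.3, 1.3]
gripper_width: 0.012
gripper_force: 39.1
```

>>> send_rows:
  xyz:
    - [0, 0.0097, -0.014]
    - [0, 0.0073, -0.0154]
    - [0, 0.0048, -0.0164]
    - [0, 0.0021, -0.0169]
    - [0, -0.0006, -0.017]
  delta_rot:
    - [0, 0, 0]
    - [0, 0, 0]
    - [0, 0, 0]
    - [0, 0, 0]
    - [0, 0, 0]
  jaw: [1, 1, 1, 1, 1]

```text
t: 21.9
eef_pos: [0.4619, 0.1957, 0.0494]
eef_rot: [-0.345, 3.122, -0.0]
wrist_force: [5.6, -0.2, -2.8]
gripper_width: 0.0123
gripper_force: 38.9
```

>>> send_rows:
  xyz:
    - [0, -0.0033, -0.0167]
    - [0, -0.006, -0.016]
    - [0, -0.0084, -0.0148]
    - [0, 0, 0]
  delta_rot:
    - [0, 0, 0]
    - [0, 0, 0]
    - [0, 0, 0]
    - [0, 0, 0]
  jaw: [1, 1, 1, 1]

```text
t: 22.4
eef_pos: [0.463, 0.1904, 0.0643]
eef_rot: [-0.344, 3.122, 0.001]
wrist_force: [3.6, 0.0, 2.1]
gripper_width: 0.0126
gripper_force: 39.4
```

```bash
cat >> h.py <<'E'
def crank():
    o=bot.get_obs();q=R.from_rotvec([0,0,-VY]).apply(o['eef_pos']+[0,0,.017]-VO)*1e3
    F=R.from_rotvec([0,0,-VY]).apply(o['wrist_force'])
    a=np.arctan2(-q[1],q[2]-64)%(2*np.pi);t=np.array([0,-np.cos(a),-np.sin(a)])
    print(o['t'],'a',a,'r',np.hypot(q[1],q[2]-64),'q',q,'F',F,'tang',F@t,'mom',o['moment'])
E
python3 -c "
from h import *
crank()"
```

```text
22.4 a 5.295664184947662 r 31.46804883572056 q [-110.99665914   26.26522474   81.33136079] F [ 3.53118798 -0.75865493  2.12883141] tang 2.1946946335393522 mom [ 0.02098008 -0.69611197 -0.01485521]
```

>>> send_rows:
  xyz:
    - [0, -0.0107, -0.0133]
    - [0, -0.0127, -0.0114]
    - [0, 0, 0]
  delta_rot:
    - [0, 0, 0]
    - [0, 0, 0]
    - [0, 0, 0]
  jaw: [1, 1, 1]

```text
t: 22.78
eef_pos: [0.4645, 0.1837, 0.0717]
eef_rot: [-0.344, 3.122, 0.001]
wrist_force: [4.3, 1.2, 2.3]
gripper_width: 0.0126
gripper_force: 39.5
```

>>> send_rows:
  xyz:
    - [0, -0.0072, -0.0046]
    - [0, -0.0072, -0.0046]
    - [0, 0, 0]
  delta_rot:
    - [0, 0, 0]
    - [0, 0, 0]
    - [0, 0, 0]
  jaw: [1, 1, 1]

```text
t: 23.15
eef_pos: [0.4653, 0.1801, 0.0742]
eef_rot: [-0.345, 3.122, 0.003]
wrist_force: [4.0, 5.2, 0.0]
gripper_width: 0.0128
gripper_force: 39.3
```

```bash
python3 -c "
from h import *
crank()"
```

```text
23.15 a 5.761196206229951 r 31.379806970727124 q [-111.05567456   15.64613913   91.20093042] F [5.06971961 4.16809844 0.0408222 ] tang -3.5926749291470372 mom [ 0.77520625 -0.69813605  0.07593719]
```

Resistance is starting near 5.76 rad. I keep pushing in small steps.

>>> send_rows:
  xyz:
    - [0, -0.0078, -0.0034]
    - [0, -0.0078, -0.0034]
    - [0, 0, 0]
    - [0, 0, 0]
  delta_rot:
    - [0, 0, 0]
    - [0, 0, 0]
    - [0, 0, 0]
    - [0, 0, 0]
  jaw: [1, 1, 1, 1]

```text
t: 23.65
eef_pos: [0.4661, 0.1762, 0.0761]
eef_rot: [0.346, -3.122, -0.005]
wrist_force: [3.1, 6.6, -1.8]
gripper_width: 0.0123
gripper_force: 39.3
```

```bash
python3 -c "
from h import *
crank()"
```

```text
23.65 a 5.90126076192581 r 31.392018657212134 q [-111.06205181   11.70002631   93.1301943 ] F [ 4.48546658  5.76194643 -1.7514638 ] tang -5.999575676524494 mom [ 1.38788699 -0.6097894   0.01955612]
```

>>> send_rows:
  xyz:
    - [0, -0.0083, -0.0022]
    - [0, -0.0083, -0.0022]
    - [0, 0, 0]
    - [0, 0, 0]
  delta_rot:
    - [0, 0, 0]
    - [0, 0, 0]
    - [0, 0, 0]
    - [0, 0, 0]
  jaw: [1, 1, 1, 1]

```text
t: 24.15
eef_pos: [0.467, 0.1722, 0.0775]
eef_rot: [0.347, -3.122, -0.009]
wrist_force: [2.2, 11.5, -1.2]
gripper_width: 0.0124
gripper_force: 39.3
```

>>> send_rows:
  xyz:
    - [0, -0.008, -0.001]
    - [0, -0.008, -0.001]
    - [0, 0, 0]
    - [0, 0, 0]
  delta_rot:
    - [0, 0, 0]
    - [0, 0, 0]
    - [0, 0, 0]
    - [0, 0, 0]
  jaw: [1, 1, 1, 1]

```text
t: 24.65
eef_pos: [0.4679, 0.1684, 0.0783]
eef_rot: [0.348, -3.122, -0.012]
wrist_force: [0.7, 12.3, -0.3]
gripper_width: 0.0124
gripper_force: 39.5
```

```bash
python3 - <<'E'
from h import *
crank()
g=grab('side');cv2.imwrite('pics/c8.png',cv2.resize(g['image'][140:240,200:280][:,:,::-1],None,fx=6,fy=6,interpolation=cv2.INTER_CUBIC))
E
```

```text
24.65 a 6.166227506033312 r 31.47455850046266 q [-111.02442941    3.6728083    95.25953154] F [ 3.36051856 11.8818435  -0.2542158 ] tang -11.83033425575247 mom [ 2.62978179 -0.21878454  0.08314137]
```

View pics/c8.png

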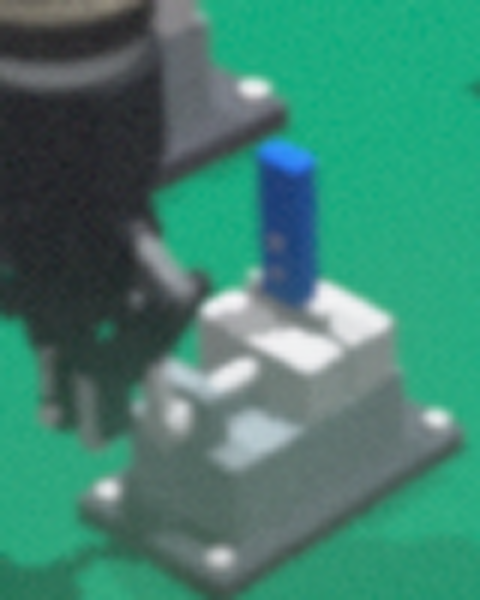

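The jaw has closed on the blade and the handle (crop 288,225) stands upright. Resistance is 12 N; turning on for a firm hold.

>>> send_rows:
  xyz:
    - [0, -0.0085, 0]
    - [0, -0.0085, 0]
    - [0, -0.0085, 0.001]
    - [0, 0, 0]
    - [0, 0, 0]
  delta_rot:
    - [0, 0, 0]
    - [0, 0, 0]
    - [0, 0, 0]
    - [0, 0, 0]
    - [0, 0, 0]
  jaw: [1, 1, 1, 1, 1]
  grip_force: 60

```text
t: 25.32
eef_pos: [0.4693, 0.1621, 0.0784]
eef_rot: [0.35, -3.121, -0.016]
wrist_force: [-0.9, 17.9, 3.0]
gripper_width: 0.0122
gripper_force: 58.8
```

```bash
python3 -c "
from h import *
crank()"
```

```text
25.325 a 0.08685311342150012 r 31.525172868924937 q [-111.02921745   -2.7346183    95.4063431 ] F [ 3.02384349 17.62954995  2.97520048] tang -17.821178481198366 mom [3.4379885  0.24219212 0.10254381]
```

>>> send_rows:
  xyz:
    - [0, -0.009, 0.001]
    - [0, -0.009, 0.002]
    - [0, -0.009, 0.002]
    - [0, 0, 0]
    - [0, 0, 0]
  delta_rot:
    - [0, 0, 0]
    - [0, 0, 0]
    - [0, 0, 0]
    - [0, 0, 0]
    - [0, 0, 0]
  jaw: [1, 1, 1, 1, 1]

```text
t: 25.95
eef_pos: [0.4708, 0.1554, 0.0772]
eef_rot: [0.351, -3.121, -0.021]
wrist_force: [-3.4, 22.1, 4.8]
gripper_width: 0.0123
gripper_force: 59.2
```

```bash
python3 -c "
from h import *
crank()"
```

```text
25.95 a 0.30819128209820545 r 31.706307541458745 q [-110.98478728   -9.61765295   94.21242608] F [ 1.42240168 22.3034378   4.78924021] tang -22.70533126754749 mom [4.33443726 0.63826419 0.20009914]
```

Firm: 23 N at the grip, crank about 6.6 rad. Releasing and backing away.

>>> send_rows:
  xyz:
    - [0, 0.004, 0]
    - [0, 0, 0]
    - [0, 0, 0]
    - [0, 0, 0]
    - [0.02, 0, -0.04]
    - [0.03, 0, -0.1]
    - [0.03, 0, -0.12]
    - [0.05, 0, -0.12]
    - [0.05, 0, 0]
    - [0, 0, 0]
  delta_rot:
    - [0, 0, 0]
    - [0, 0, 0]
    - [0, 0, 0]
    - [0, 0, 0]
    - [0, 0, 0]
    - [0, 0, 0]
    - [0, 0, 0]
    - [0, 0, 0]
    - [0, 0, 0]
    - [0, 0, 0]
  jaw: [0.8, 0.6, 0.5, 0.5, 0.5, 0.5, 0.5, 0.5, 0.5, 0.5]

```text
t: 27.2
eef_pos: [0.4173, 0.1388, 0.1895]
eef_rot: [0.345, -3.121, 0.0]
wrist_force: [0.1, -0.1, 0.0]
gripper_width: 0.0426
gripper_force: 0.0
```

```bash
python3 - <<'E'
from h import *
f=grab('top');g=grab('side');o=bot.get_obs();print(o['t'],o['eef_pos'],o['wrist_force'],o['gripper_width'])
# vertical pred of handle: top vs bottom centre with blade at x=1.5
print([np.round(proj(g,V(1.5,0,z)),1) for z in(90,160)])
k=lambda i,s:cv2.resize(i[:,:,::-1],s,interpolation=cv2.INTER_CUBIC)
cv2.imwrite('pics/c9.png',np.hstack([k(g['image'][140:240,200:280],(480,600)),np.vstack([k(g['image'][200:350,300:460],(320,300)),k(f['image'][180:300,200:328],(320,300))])]))
E
```

```text
27.3 [0.41813087 0.13897422 0.18900255] [ 0.08013817 -0.33349926 -0.70213298] 0.042886050661004656
[array([248. , 189.4]), array([247.2, 165.5])]
```

View pics/c9.png

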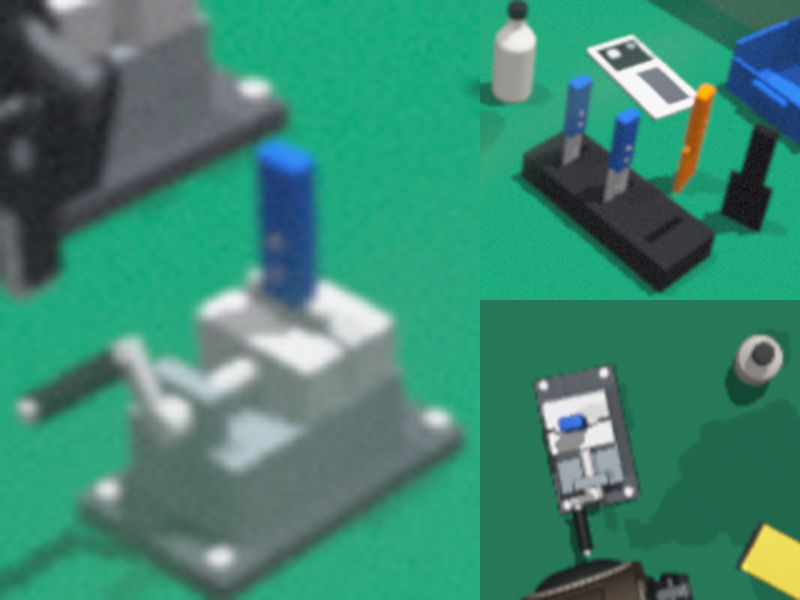

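The jaw is on the blade, the scraper is upright and the other things are undisturbed, but the crank arm (hub 172,412; top 130,345) seems to lean back. I check its angle.

```bash
python3 - <<'E'
from h import *
g=grab('side');f=grab('top')
for a in(5.2,5.4,5.6,5.8,6.0,6.2,6.4,6.6):
    e=[(x,-32*np.sin(a),64+32*np.cos(a)) for x in(-127,-79)]
    print(a,*[np.round(proj(c,V(*q)),1) for c in(g,f) for q in e])
print('measured side tip (204.7,208) armtop (221.7,197.8)')
# jaw edges in top along vise x through y=-25 at z=80: profile
im=f['image'].mean(2).astype(np.float32)
for y in(-22,-27,22):
    xs=np.arange(-32,14,1.5);uv=np.array([proj(f,V(x,y,80)) for x in xs],np.float32)
    print(y,[(float(x),int(v)) for x,v in zip(xs,cv2.remap(im,uv[:,0].copy(),uv[:,1].copy(),cv2.INTER_LINEAR).ravel())])
E
```

```text
5.2 [202.2 210.4] [217.  202.1] [238.6 280.2] [234.8 262. ]
5.4 [203.  209.2] [217.9 200.8] [239.8 280.1] [236.  261.8]
5.6 [204.1 208.4] [219. 200.] [241.4 279.9] [237.6 261.5]
5.8 [205.4 208.1] [220.4 199.7] [243.3 279.5] [239.5 261.1]
6.0 [207.  208.2] [222.  199.8] [245.5 279.1] [241.7 260.7]
6.2 [208.8 208.9] [223.7 200.4] [247.9 278.6] [244.  260.2]
6.4 [210.6 210. ] [225.6 201.4] [250.4 278.1] [246.5 259.6]
6.6 [212.4 211.5] [227.4 202.9] [252.8 277.6] [248.9 259.1]
measured side tip (204.7,208) armtop (221.7,197.8)
-22 [(-32.0, 152), (-30.5, 134), (-29.0, 113), (-27.5, 108), (-26.0, 111), (-24.5, 150), (-23.0, 187), (-21.5, 218), (-20.0, 232), (-18.5, 236), (-17.0, 236), (-15.5, 236), (-14.0, 236), (-12.5, 236), (-11.0, 236), (-9.5, 236), (-8.0, 236), (-6.5, 236), (-5.0, 235), (-3.5, 222), (-2.0, 203), (-0.5, 167), (1.0, 148), (2.5, 152), (4.0, 173), (5.5, 201), (7.0, 210), (8.5, 215), (10.0, 215), (11.5, 215), (13.0, 215)]
-27 [(-32.0, 162), (-30.5, 147), (-29.0, 129), (-27.5, 109), (-26.0, 121), (-24.5, 141), (-23.0, 181), (-21.5, 211), (-20.0, 227), (-18.5, 235), (-17.0, 236), (-15.5, 236), (-14.0, 236), (-12.5, 236), (-11.0, 236), (-9.5, 236), (-8.0, 236), (-6.5, 235), (-5.0, 230), (-3.5, 222), (-2.0, 189), (-0.5, 153), (1.0, 133), (2.5, 137), (4.0, 171), (5.5, 194), (7.0, 212), (8.5, 215), (10.0, 215), (11.5, 215), (13.0, 216)]
22 [(-32.0, 128), (-30.5, 107), (-29.0, 99), (-27.5, 96), (-26.0, 99), (-24.5, 104), (-23.0, 117), (-21.5, 128), (-20.0, 137), (-18.5, 141), (-17.0, 143), (-15.5, 143), (-14.0, 142), (-12.5, 143), (-11.0, 147), (-9.5, 158), (-8.0, 168), (-6.5, 173), (-5.0, 164), (-3.5, 147), (-2.0, 163), (-0.5, 181), (1.0, 194), (2.5, 199), (4.0, 197), (5.5, 200), (7.0, 203), (8.5, 211), (10.0, 219), (11.5, 229), (13.0, 232)]
```

The crank rests at about 5.75 rad. The clamp's elasticity turned it back on release, since the force had risen linearly from about 5.7 rad. To make sure it's truly tight, I re-grip, turn on, unload slowly while holding, and only then let go.

```bash
cat >> h.py <<'E'
def lean(g):
    hsv=cv2.cvtColor(g['image'],cv2.COLOR_RGB2HSV);m=(hsv[...,0]>100)&(hsv[...,0]<125)&(hsv[...,1]>130)
    m[:,:235]=0;m[:,262:]=0;m[:158]=0;m[200:]=0
    r=[(y,np.nonzero(m[y])[0].mean()) for y in range(172,186) if m[y].any()]
    k=np.polyfit(*np.array(r).T,1);p=proj(g,V(1.5,0,95)),proj(g,V(1.5,0,155))
    print('slope meas',k[0],'vertical',(p[1][0]-p[0][0])/(p[1][1]-p[0][1]),'x at 179:',np.polyval(k,179))
E
python3 - <<'E'
from h import *
g=grab('side');lean(g)
im=g['image'].astype(int);m=(im.min(2)>150);m[:,:196]=0;m[:,212:]=0;m[:200]=0;m[216:]=0
y,x=np.nonzero(m);print('tip',x.mean() if len(x) else None,y.mean() if len(y) else None)
R1=down(VY+np.pi/2);p1=V(-110,16.3,140)
plan(p1,R1,4);plan(V(-110,16.3,74.5),R1,4,p1,R1)
print(bot.get_obs()['t'])
E
```

```text
slope meas 0.09194139194138522 vertical 0.03293263813289796 x at 179: 247.93882783882793
tip 204.2 207.4
4 rows xyz [-0.0462  0.0255  0.0409] rot [-0.     -0.0002  0.0001] mm/row 20.0 deg 0.0
4 rows xyz [0.     0.     0.0546] rot [0. 0. 0.] mm/row 16.4 deg 0.0
27.45
```

>>> send_rows:
  xyz:
    - [-0.0462, 0.0255, 0.0409]
    - [-0.0462, 0.0255, 0.0409]
    - [-0.0462, 0.0255, 0.0409]
    - [-0.0462, 0.0255, 0.0409]
    - [0, 0, 0.0546]
    - [0, 0, 0.0546]
    - [0, 0, 0.0546]
    - [0, 0, 0.0546]
    - [0, 0, 0]
    - [0, 0, 0]
  delta_rot:
    - [0, 0, 0]
    - [0, 0, 0]
    - [0, 0, 0]
    - [0, 0, 0]
    - [0, 0, 0]
    - [0, 0, 0]
    - [0, 0, 0]
    - [0, 0, 0]
    - [0, 0, 0]
    - [0, 0, 0]
  jaw: [0.5, 0.5, 0.5, 0.5, 0.5, 0.5, 0.5, 0.5, 0.5, 0.5]

```text
t: 28.7
eef_pos: [0.4665, 0.1811, 0.0761]
eef_rot: [-0.344, 3.122, 0.0]
wrist_force: [0.1, -0.6, 0.1]
gripper_width: 0.0426
gripper_force: 0.0
```

>>> send_rows:
  xyz:
    - [0, 0, 0]
    - [0, 0, 0]
    - [0, 0, 0]
    - [0, 0, 0]
    - [0, 0, 0]
    - [0, 0, 0]
  delta_rot:
    - [0, 0, 0]
    - [0, 0, 0]
    - [0, 0, 0]
    - [0, 0, 0]
    - [0, 0, 0]
    - [0, 0, 0]
  jaw: [0.65, 0.8, 0.9, 1, 1, 1]
  grip_force: 40

```text
t: 29.45
eef_pos: [0.4665, 0.1815, 0.076]
eef_rot: [-0.345, 3.122, 0.001]
wrist_force: [-1.2, 2.5, 4.4]
gripper_width: 0.0128
gripper_force: 39.2
```

```bash
python3 -c "
from h import *
crank();lean(grab('side'));print(bot.get_obs()['gripper_width'])"
```

```text
29.45 a 5.758762533988543 r 33.55519674671493 q [-109.52928839   16.80153776   93.04581825] F [-0.62891951  2.74972329  4.41224209] tang -0.17092764700890822 mom [ 0.59433243  0.30229475 -0.02518065]
slope meas 0.09780219780219207 vertical 0.03293263813289796 x at 179: 247.96556776556787
0.01255890122691432
```

>>> send_rows:
  xyz:
    - [0, -0.0072, -0.0043]
    - [0, -0.0075, -0.0038]
    - [0, 0, 0]
    - [0, 0, 0]
  delta_rot:
    - [0, 0, 0]
    - [0, 0, 0]
    - [0, 0, 0]
    - [0, 0, 0]
  jaw: [1, 1, 1, 1]

```text
t: 30.0
eef_pos: [0.4673, 0.1779, 0.0781]
eef_rot: [0.346, -3.122, -0.004]
wrist_force: [-1.3, 6.2, 1.5]
gripper_width: 0.0125
gripper_force: 39.1
```

```bash
python3 -c "
from h import *
crank()"
```

```text
30.0 a 5.883503124909046 r 33.711105390127216 q [-109.58159356   13.11785388   95.05415489] F [0.1015398  6.31088111 1.53837273] tang -5.214866991722711 mom [1.2651981  0.2059314  0.04065096]
```

Resistance comes at once (5 N within 0.12 rad), so the clamp is tight. Unloading gently, then letting go.

>>> send_rows:
  xyz:
    - [0, 0.002, 0.001]
    - [0, 0.002, 0.001]
    - [0, 0, 0]
    - [0, 0, 0]
  delta_rot:
    - [0, 0, 0]
    - [0, 0, 0]
    - [0, 0, 0]
    - [0, 0, 0]
  jaw: [1, 1, 1, 1]
  grip_force: 20

```text
t: 30.5
eef_pos: [0.4671, 0.1786, 0.0777]
eef_rot: [-0.345, 3.122, 0.002]
wrist_force: [-2.5, 5.2, 3.9]
gripper_width: 0.0125
gripper_force: 39.2
```

```bash
python3 -c "
from h import *
crank()"
```

```text
30.5 a 5.859193132825289 r 33.64108073393956 q [-109.57031513   13.8400215    94.66229147] F [-1.36159915  5.60025147  3.88042228] tang -3.5079555269098486 mom [ 1.17087982  0.2675965  -0.03020219]
```

>>> send_rows:
  xyz:
    - [0, 0.001, 0.0005]
    - [0, 0, 0]
    - [0, 0, 0]
    - [0, 0, 0]
    - [0, 0, 0]
    - [0.01, 0, -0.03]
    - [0.03, 0, -0.1]
    - [0.03, 0, -0.12]
    - [0.05, 0, -0.12]
    - [0.05, 0, 0]
  delta_rot:
    - [0, 0, 0]
    - [0, 0, 0]
    - [0, 0, 0]
    - [0, 0, 0]
    - [0, 0, 0]
    - [0, 0, 0]
    - [0, 0, 0]
    - [0, 0, 0]
    - [0, 0, 0]
    - [0, 0, 0]
  jaw: [0.95, 0.85, 0.75, 0.6, 0.5, 0.5, 0.5, 0.5, 0.5, 0.5]

```text
t: 31.75
eef_pos: [0.4181, 0.1675, 0.1917]
eef_rot: [-0.344, 3.117, 0.002]
wrist_force: [-0.4, 0.2, 0.5]
gripper_width: 0.0424
gripper_force: 0.0
```

>>> send_rows:
  xyz:
    - [0, 0, 0]
    - [0, 0, 0]
    - [0, 0, 0]
    - [0, 0, 0]
  delta_rot:
    - [0, 0, 0]
    - [0, 0, 0]
    - [0, 0, 0]
    - [0, 0, 0]
  jaw: [0.5, 0.5, 0.5, 0.5]

```text
t: 32.25
eef_pos: [0.4173, 0.1671, 0.1877]
eef_rot: [0.344, -3.122, 0.001]
wrist_force: [-0.1, 0.8, -0.7]
gripper_width: 0.0429
gripper_force: 0.0
```

```bash
python3 - <<'E'
from h import *
g=grab('side');lean(g);f=grab('top')
im=g['image'].astype(int);m=(im.min(2)>150);m[:,:196]=0;m[:,214:]=0;m[:200]=0;m[216:]=0
y,x=np.nonzero(m);print('tip',x.mean(),y.mean())
# lean from two views: blue top face
for c,th in((g,205),(f,170)):
    h=cv2.cvtColor(c['image'],cv2.COLOR_RGB2HSV);m=((h[...,0]>100)&(h[...,0]<125)&(h[...,1]>130)&(h[...,2]>th)).astype(np.uint8)
    n,l,s,ce=cv2.connectedComponentsWithStats(m);q=proj(c,V(1.5,0,160))
    i=min(range(1,n),key=lambda i:np.linalg.norm(ce[i]-q)+(s[i,4]<10)*99);print('top face',ce[i],s[i,4],'vertical pred',q)
    if c is f: print('offset mm in vise frame',R.from_rotvec([0,0,-VY]).apply(onz(f,*ce[i],.16)-VO)*1e3)
    else: gi=ce[i]
print('t',bot.get_obs()['t'])
E
```

```text
slope meas 0.09780219780219207 vertical 0.03293263813289796 x at 179: 247.96556776556787
tip 204.0 207.5
top face [247.08333333 165.70833333] 24 vertical pred [247.16288992 165.49267206]
top face [236.  228.5] 38 vertical pred [236.31804943 228.25680035]
offset mm in vise frame [  1.0843641    0.87771256 160.        ]
t 32.35
```

```bash
python3 -c "
from station import close_job
print(close_job())"
```

```text
the job is handed in; nothing more can be done
None
```

The job is handed in at about 32 s: the scraper is fully home in the small vise's slot, upright to within about 1 mm at the handle top, and clamped; I turned the crank to about 6.6 rad against 23 N, but it sprang back to about 5.75 rad each time I let go, and the other tools, bottle, phone frame and battery were left alone.

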